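# Punch the start of an angled screw hole

## Task

Lay the plywood strip flat in the pin nest of the angled punching jig and let go of it. Then take the mallet by its shaft and, with a striking face square to the punch head, knock the sprung punch briskly down its slant until you feel its point bite firmly into the strip (the point is set to a different length each time), but not so hard that the wood splits. Finish with the mallet down on the bench clear of the jig, the strip still in its nest, and the tin, the short wood block and the nut left where they are.

Things in the scene. Friction and masses are not known exactly. Their poses are not given: they have to be found in the camera images.
- jig: Fixed punching jig; origin on the bench under the middle of its nest, z up. Grey steel bed 12 mm thick, x from -140 to +70 mm, 100 mm along y. A grey post (32 x 26 mm, centre x = -93 mm) carries a steel guide bush 29 mm across in which the punch slides; bush and punch lean 35 deg from vertical, upper end towards jig -x. The space straight above the nest is free.
- nest (a point): Centre of the nest on the bed's top face, 12 mm above the bench; axes as the jig's. The strip lies in it with its long side along x. Eight upright locating pins, 8 mm across, 10 mm high with tapered tops, bound it: two by each long side (x = +-38, y = +-26.5 mm), two at each end (x = +-57.5, y about +-12 mm). Free space inside them 107 mm (x) by 45 mm (y).
- punch_head (a point): Centre of the flat top of the punch's round head (26 mm across, 10 mm thick, on a 10 mm shank). Raised, it lies at (-122, 0, 146) mm in the jig's frame. Its z axis points up and out along the punch's slanted axis (35 deg from vertical, towards jig -x); the punch is driven along -z.
- punch (a joint): Travel of the punch down its slant (m): 0 raised (its spring returns it), end stop 0.054. Its point is screwed in or out between jobs, so it meets a strip in the nest anywhere from 0.026 to 0.044: feel for it. The spring takes 1.5 N at the start, 4 N there; beyond that the wood resists at 2 N per mm more. Firm bite: over 5 N on the wood for 0.05 s; over 16 N splits it. Brisk: over 0.05 m/s on the way.
- strip_centre (a point): Centre of the loose plywood strip, 38 mm (its x) by 100 mm (its y, the long side) by 18 mm thick (z up), 50 g; longer and thinner than the other loose wood block. It lies flat on the bench at the start.
- mallet_grip (a point): Point on the centre line of the mallet's shaft, 35 mm from the head: grasp here across the shaft. Wooden mallet, 0.3 to 0.6 kg; shaft 28 mm thick, 170 mm long. It starts standing on one striking face, shaft level, 55 mm up. y runs along the shaft, away from the head; x is the striking direction (vertical at the start); z is level across the shaft.
- tin: Open tin of nails, 70 mm across, 60 mm high, origin under its centre: a bystander.
- offcut_short: Short wood block 45 x 70 x 22 mm, thicker and shorter than the strip, origin under its centre: a bystander.
- nut: Steel collet nut 28 x 24 x 24 mm, origin under its centre: a bystander.
- mallet_head (a point): Centre of the mallet's head, on the shaft's centre line, 70 mm along -y from mallet_grip; same axes. Head 110 mm (x) by 70 mm (y) by 55 mm (z). The two flat striking faces are the +x and -x ends, 55 mm from this point, each 70 x 55 mm.
Things that resemble listed ones, but are neither listed nor needed, are in the scene too. What is shaped like the part that bears strip_centre but blue, orange or yellow is not meant.

How it is judged:
By the outcome, as a careful person would: the job done as asked, in the order asked, and still so for the second after the job is handed in, with the robot touching nothing.
It also fails if it takes over 58 s, if anything falls off the work surface, if the arm or the gripper's body presses on something with over 40 N, if the wrist force passes 120 N, or if a joint passes its speed limit or range.

## Robot

A 6-joint arm with a two-finger parallel gripper is mounted at the origin on a cart in front of the work surface, level with it; the furniture and walls round the work are solid. World frame = base frame: x ahead of the robot, y to its left, z up, the work surface at z = 0. Lengths are in mm, angles in rad, forces in N, time in s.
With the tool pointing down it reaches from about 400 to 825 mm from the base axis. Payload 7 kg.
Tool frame: the origin (TCP) lies midway between the tips of the shut fingers; the grasp point (between the pads) lies 19 mm behind it (arm.hold_point_z is the distance from the TCP to the grasp point, in mm); y points along the fingers, z is the direction in which the jaws open and shut, and the axes are right-handed (so a half turn about y gives the same grasp; the last joint's range is limited). The gripper opens to 88 mm and grips with 3 to 60 N. Pads are 19 mm wide; open, the fingers measure 130 mm over their backs; the gripper's body (78 mm by 193 mm) begins 47 mm behind the grasp point.
Start: joints at [1.5, 0.359, 0.012, 0, -1.224, -0.288], TCP at [237.034, 631.989, 204.361] pointing down, gripper open.
Joint ranges: [-3.07, 3.07], [-1.43, 2.12], [-1.02, 1.25], [-3.03, 1.67], [-3.05, -0], [-3.03, 3.03]. Speed limits (rad/s): [2.39, 2.39, 3.01, 3.14, 3.14, 3.14].

## Interface

Orientations are given as a unit quaternion [x, y, z, w].
In Python, from cell import telemetry, get_image, calibration, finish_job, arm gives the robot as it stands.
- The arm moves only by the shell command python3 -m handwheel 'ROWS' [FORCE]. ROWS is JSON, a list of rows, each a list of 7 numbers: the gripper command: -1 is fully open, 1 is shut, values between are in proportion, then the shift along the world's x, y, z in units of 0.05 m (1.0 is 0.05 m), then the turn, a rotation vector about the world's x, y, z in units of 4 degrees (1.0 is 4 degrees). In form: [[jaw, dx, dy, dz, rx, ry, rz], ...]. A call has 1 to 5 rows; each row shifts and turns the pose as measured when the row begins; what a row does not reach is not made up. A row lasts 1/10 s, in which the tool goes at most 50 mm and 8.59 degrees, less where a joint would pass 70% of its speed; a pose out of reach is approached as far as the arm can. A call with a number of a shift or a turn outside -1 to 1 is refused whole. A call with a gripper value outside its range is refused whole. The fingers move at their own pace and stop on an object; FORCE is the grip in N (left out, the last holds). Time passes only in rows, so rows that do not move let the fingers close. It gives the time, the measured TCP pose, the force and the opening at its end, in the units of the state.
- telemetry.read_state(): the state, without advancing time (a new reading comes with each control period).
- get_image(name): name is "scene" or "top"; returns the picture (420x560x3 uint8, blue, green, red); there is no depth.
- calibration(name): a dict with "fovy" (degrees; the focal length in pixels is half the picture's height over the tangent of half this angle, whatever the lens; pixels are square), "cx", "cy" (the principal point, pixels), "R" (3x3) and "t" (3): a world point X has camera coordinates R X + t. Camera axes: x right, y down, z forward; pixel columns grow to the right and rows downward; lengths in mm; the calibration is good to about 2 mm. A picture is of the moment at which its call begins. calibration takes no time and is no camera call.
- finish_job(): hands the job in, once; it reports no verdict.
The state is a dict: "time": time; "qpos": joint angles; "joint_velocities": joint speeds; "joint_torque": joint torques, N m; "tool_pos": TCP position; "orientation": TCP orientation; "contact_force": force on the tool from outside, world axes, zero at the start; "torque": the same for the moment, N m; "grip_width": finger opening in mm.
Only numpy, scipy, OpenCV 4.12 (cv2) and the standard library are available. Lean on these libraries where they do the work, as an engineer would, in place of code of your own. Each camera call takes 0.05 s, during which the arm holds its last target. There are 200 camera calls.

## Working session

There is one attempt and no reset: what is moved stays moved. The work goes in short steps, Python scripts to look and compute and a shell command to move; the robot and the scene stay as the last step left them, time stands still between calls to the robot, and variables do not carry over. Pictures are saved under pics/ and viewed, about 8 in all and at most 12, crops included, and the job is handed in when it is done.

```bash
mkdir -p pics; ls
cat > h.py <<'E'
import numpy as np,cv2
from cell import telemetry,get_image,calibration,finish_job,arm
from scipy.spatial.transform import Rotation as Ro
def ray(n,u,v,z):
    c=calibration(n);R=np.array(c["R"]);t=np.array(c["t"])
    f=210/np.tan(np.radians(c["fovy"])/2)
    d=R.T@np.array([(u-c["cx"])/f,(v-c["cy"])/f,1]);o=-R.T@t
    return o+d*(z-o[2])/d[2]
def proj(n,X):
    c=calibration(n);f=210/np.tan(np.radians(c["fovy"])/2)
    p=np.array(c["R"])@np.array(X)+np.array(c["t"]);return np.array([c["cx"]+f*p[0]/p[2],c["cy"]+f*p[1]/p[2]])
def st():
    s=telemetry.read_state();print(s["time"],np.round(s["tool_pos"],1),np.round(s["orientation"],3),"F",np.round(s["contact_force"],1),"w",round(s["grip_width"],1));return s
E
python3 - <<'E'
from h import *
for n in("scene","top"):
    cv2.imwrite(f"pics/{n}0.png",get_image(n)); c=calibration(n);print(n,c["fovy"],-np.array(c["R"]).T@np.array(c["t"]))
s=st();print(Ro.from_quat(s["orientation"]).as_matrix().round(2))
E
```

```text
pics
scene 42.72595310341141 [521.2985753  951.98023232 738.21432328]
top 43.4499824879164 [ 397.55964643 -143.79268571 1655.63693375]
0.1 [236.9 631.6 203.5] [-0.126 -0.695  0.696  0.126] F [ 0.5 -0.4  0.6] w 87.9
[[-0.94 -0.   -0.35]
 [ 0.35 -0.   -0.94]
 [-0.   -1.    0.  ]]
```

View pics/scene0.png

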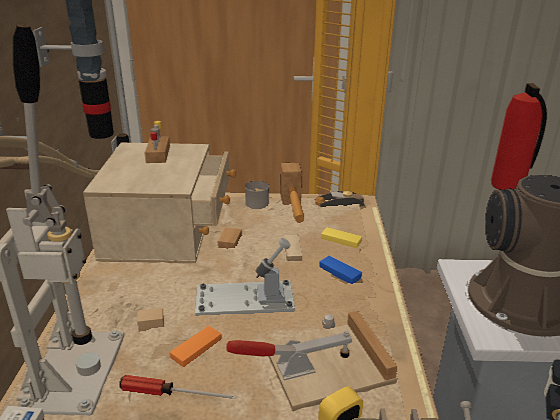

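View pics/top0.png

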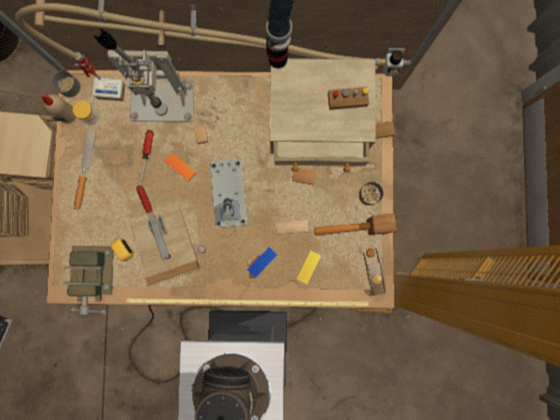

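The top view shows the candidates for the strip: a pale 32x12 px piece at (293,227), a darker 22x15 px block at (303,175), a small block at (201,133), and orange, blue and yellow bars. Only the pale piece has about the right size (100x38 mm) and it isn't one of the excluded colours. The mallet head is at (384,225) with its shaft running left to (315,230). The jig is at (228,193) and the tin at (371,194).

Run:
```python
from h import *
im=cv2.imread("pics/top0.png")
for n,P in {"base":(0,0,0),"tcp":(237,632,204)}.items(): print(n,proj("top",P),proj("scene",P))
for n,(u,v,z) in dict(strip=(293,227,18),short=(303,175,22),blk=(201,133,20),nut=(202,249,24),tin=(371,194,60),malhead=(384,225,110),shaftend=(315,230,69),jt=(227,161,12),jb=(230,225,12),jl=(212,193,12),jr=(244,193,12)).items(): print(n,ray("top",u,v,z).round())
c=im[145:265,200:410];cv2.imwrite("pics/crop1.png",cv2.resize(c,None,fx=3.8,fy=3.8,interpolation=cv2.INTER_CUBIC))
s=cv2.imread("pics/scene0.png")[150:330,180:380];cv2.imwrite("pics/crop2.png",cv2.resize(s,None,fx=3.3,fy=3.3,interpolation=cv2.INTER_CUBIC))
```

```text
base [229.56128817 392.04663859] [522.14272029 299.43811715]
tcp [ -7.83130317 317.17912489] [566.22322413 528.88742844]
strip [ 507. -187.   18.]
short [ 670. -217.   22.]
blk [800. 107.  20.]
nut [434.  93.  24.]
tin [ 608. -423.   60.]
malhead [ 510. -452.  110.]
shaftend [ 495. -252.   69.]
jt [713.  24.  12.]
jb [510.   9.  12.]
jl [610.  68.  12.]
jr [612. -32.  12.]
```

View pics/crop1.png

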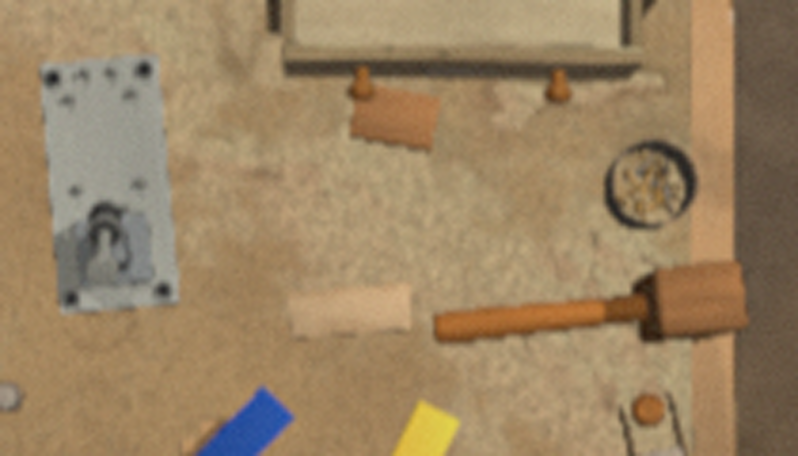

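View pics/crop2.png

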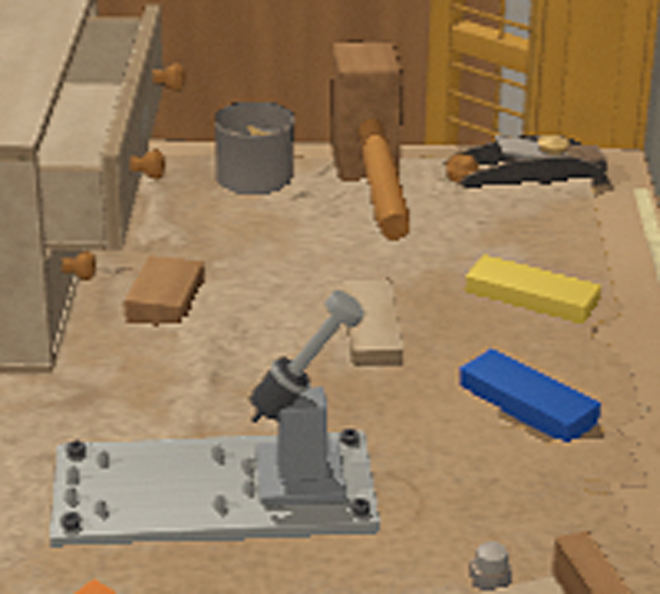

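The crops confirm it: the strip is the pale, thin piece at crop1 (350,311). The short block is the browner piece at (395,118), and the blue and yellow bars are excluded. Next I measure more precisely.

```bash
cat >> h.py <<'E'
def fit(im,n,box,fn,z):
    x0,y0,x1,y1=box;k=6
    c=cv2.resize(im[y0:y1,x0:x1],None,fx=k,fy=k,interpolation=cv2.INTER_CUBIC)
    m=fn(c.astype(int)).astype(np.uint8)*255
    m=cv2.morphologyEx(m,cv2.MORPH_OPEN,np.ones((7,7)));m=cv2.morphologyEx(m,cv2.MORPH_CLOSE,np.ones((15,15)))
    cs,_=cv2.findContours(m,cv2.RETR_EXTERNAL,cv2.CHAIN_APPROX_NONE)
    q=max(cs,key=cv2.contourArea).reshape(-1,2)
    w=np.array([ray(n,x0+(a+.5)/k-.5,y0+(b+.5)/k-.5,z)[:2] for a,b in q],np.float32)
    (cx,cy),(a,b),_=r=cv2.minAreaRect(w);p=cv2.boxPoints(r)
    e=p[1]-p[0];e2=p[2]-p[1];L=e if np.hypot(*e)>np.hypot(*e2) else e2
    th=np.degrees(np.arctan2(L[1],L[0]))%180
    return np.round([cx,cy,a,b,th],1)
E
python3 - <<'E'
from h import *
im=cv2.imread("pics/top0.png")
print(im[227,293],im[235,265],im[227,340],im[180,228],im[200,205])
h=lambda c:cv2.cvtColor(c.astype(np.uint8),cv2.COLOR_BGR2HSV).astype(int)
print("hsv",[h(im[v:v+1,u:u+1])[0,0] for v,u in((227,293),(235,268),(215,290),(227,340),(180,228),(200,205))])
print("strip",fit(im,"top",(270,212,313,242),lambda c:(c[...,2]>205)&(c[...,0]>140),18))
print("bed",fit(im,"top",(203,153,255,233),lambda c:(c[...,2]-c[...,0]<22),12))
print("shaft",fit(im,"top",(312,218,368,240),lambda c:(h(c)[...,1]>155),55))
print("head",fit(im,"top",(360,208,405,242),lambda c:(h(c)[...,1]>100)&(c[...,2]<175),110))
E
```

```text
[123 164 196] [ 92 130 160] [ 51 110 178] [141 155 155] [ 91 128 157]
hsv [array([ 17,  95, 196]), array([ 16, 109, 155]), array([ 17,  89, 157]), array([ 14, 182, 178]), array([ 30,  23, 155]), array([ 17, 107, 157])]Traceback (most recent call last):
  File "<stdin>", line 6, in <module>
  File "h.py", line 20, in fit
    q=max(cs,key=cv2.contourArea).reshape(-1,2)
      ~~~^^^^^^^^^^^^^^^^^^^^^^^^
ValueError: max() iterable argument is empty
```

Run:
```python
from h import *
im=cv2.imread("pics/top0.png")
h=lambda c:cv2.cvtColor(c.astype(np.uint8),cv2.COLOR_BGR2HSV).astype(int)
print("strip",fit(im,"top",(270,212,313,242),lambda c:(c[...,2]>180),18))
print("bed",fit(im,"top",(203,153,255,233),lambda c:(c[...,2]-c[...,0]<28),12))
print("shaft",fit(im,"top",(312,218,368,240),lambda c:(h(c)[...,1]>145),55))
# head punch in both views
for n,uv in(("top",(228,204)),("scene",(284,243))): print(n,[ray(n,*uv,z).round(1) for z in(0,146)])
# scene measures of grip shaft: crop2 (385,225)/3.3+(180,150)
print([ray("scene",180+x/3.3,150+y/3.3,55).round() for x,y in((371,135),(394,215))])
```

```text
strip [ 523.7 -184.5   61.6  103.2   94. ]
bed [611.9  17.3 209.5  99.3   6.3]
shaft [ 503.3 -332.4   23.8  165.3   97.7]
top [array([577.7,  18.4,   0. ]), array([561.8,   4.1, 146. ])]
scene [array([ 530.5, -214.1,    0. ]), array([528.7,  16.5, 146. ])]
[array([ 510., -403.,   55.]), array([ 492., -264.,   55.])]
```

```bash
for i in 1 2 3; do python3 -m handwheel '[[-1,0.32,-0.98,0,0,0,-1],[-1,0.32,-0.98,0,0,0,-1],[-1,0.32,-0.98,0,0,0,-1],[-1,0.32,-0.98,0,0,0,-1],[-1,0.32,-0.98,0,0,0,-1]]' 30; done | tail -c 700
python3 - <<'E'
from h import *
im=cv2.imread("pics/top0.png")
for t in(185,188,191):print("strip",t,fit(im,"top",(274,216,312,240),lambda c:cv2.morphologyEx((c[...,2]>t).astype(np.uint8),cv2.MORPH_OPEN,np.ones((31,31))),18))
print([x for x in dir(arm) if x[0]!='_']);st()
E
```

```text
time: 0.6
tool_pos: [312.5, 392.7, 197.8]
orientation: [-0.247, -0.659, 0.666, 0.247]
contact_force: [1.5, 0.5, 0.2]
grip_width: 87.7
time: 1.1
tool_pos: [386.9, 154.3, 197.5]
orientation: [-0.361, -0.604, 0.61, 0.363]
contact_force: [2.7, 0.3, 0.4]
grip_width: 87.7
time: 1.6
tool_pos: [461.7, -84.4, 198.4]
orientation: [-0.465, -0.531, 0.534, 0.466]
contact_force: [1.7, 0.8, 0.5]
grip_width: 87.8
strip 185 [ 513.8 -190.9   32.2   82.6   90.8]
strip 188 [ 513.6 -197.9   30.7   67.6   90.8]
strip 191 [ 514.4 -201.    28.1   60.3   90.8]
['IKError', 'hold_point_z']
1.6 [461.7 -84.4 198.4] [-0.465 -0.531  0.534  0.466] F [1.7 0.8 0.5] w 87.8
```

```bash
python3 -m handwheel '[[-1,0.3,-0.98,0,0,0,-1],[-1,0.3,-0.98,-0.5,0,0,0],[-1,0.1,0,-0.5,0,0,0]]' | head -3
python3 - <<'E'
from h import *
im=cv2.imread("pics/top0.png")[212:242,270:340]
cv2.imwrite("pics/c3.png",cv2.resize(im,None,fx=11,fy=11,interpolation=cv2.INTER_CUBIC))
E
```

```text
time: 1.9
tool_pos: [496.3, -180.8, 153.6]
orientation: [-0.488, -0.513, 0.513, 0.486]
```

View pics/c3.png

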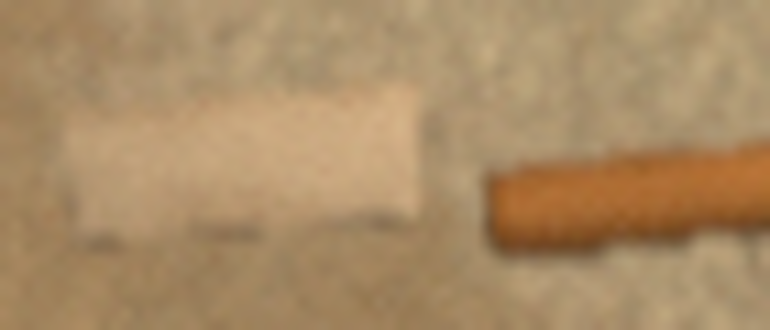

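The strip's top-face corners in the crop are about (63,120), (415,88), (418,215) and (80,240). The end of the mallet shaft is at (490,208).

Run:
```python
from h import *
f=lambda x,y,z:ray("top",270+(x+.5)/11-.5,212+(y+.5)/11-.5,z)[:2]
P=np.array([f(*p,18) for p in((63,120),(415,88),(418,215),(80,240))]);print(P.round(1),P.mean(0))
for a,b in((0,1),(3,2)):d=P[b]-P[a];print(np.hypot(*d),np.degrees(np.arctan2(d[1],d[0])))
print("shaft end",f(490,208,55));s=st()
R=Ro.from_quat(s["orientation"]).as_matrix();print("jaw ang",np.degrees(np.arctan2(R[1,2],R[0,2]))%180,R.round(3)[2])
```

```text
[[ 520.1 -132. ]
 [ 530.6 -231.5]
 [ 494.6 -232.7]
 [ 486.1 -137.3]] [ 507.85787979 -183.38110789]
100.13861619059404 -83.96238446419966
95.82061661916309 -84.93529319084196
shaft end [ 494.63645343 -250.59446358]
1.9 [ 496.3 -180.8  153.6] [-0.488 -0.513  0.513  0.486] F [-1.   0.9 -0.8] w 87.4
jaw ang 3.038267369347068 [-0.003 -1.    -0.001]
```

```bash
python3 -m handwheel '[[-1,0.24,-0.05,-0.5,0,0,0.6],[-1,0,0,-0.9,0,0,0],[-1,0,0,-0.9,0,0,0],[-1,0,0,-0.5,0,0,0],[-1,0,0,0,0,0,0]]' 15; python3 -c "
from h import *
s=st();print(np.round(s['qpos'],2))"
```

```text
time: 2.4
tool_pos: [505.8, -186.8, 5.1]
orientation: [-0.477, -0.521, 0.523, 0.478]
contact_force: [-0.5, 0.4, 0.1]
grip_width: 87.5
2.4 [ 505.8 -186.8    5.1] [-0.477 -0.521  0.523  0.478] F [-0.5  0.4  0.1] w 87.5
[ 0.01  0.36 -0.53  0.   -0.69  0.08]
```

```bash
python3 -m handwheel '[[-1,0.04,0.06,0.02,0,0,0],[1,0,0,0,0,0,0],[1,0,0,0,0,0,0],[1,0,0,0,0,0,0],[1,0,0,0,0,0,0]]' 25; python3 -m handwheel '[[1,0,0,0,0,0,0],[1,0,0,0,0,0,0],[1,0,0,0.8,0,0,0],[1,0,0,0.9,0,0,0],[1,0,0,0.9,0,0,0]]' ;python3 -c "
from h import *
s=st();print(np.round(s['qpos'],2))"
```

```text
time: 2.9
tool_pos: [511.5, -183.5, 11.5]
orientation: [0.478, 0.522, -0.522, -0.475]
contact_force: [0.4, 0.2, 0.1]
grip_width: 61.5
time: 3.4
tool_pos: [506.3, -183.1, 139.9]
orientation: [-0.475, -0.519, 0.524, 0.479]
contact_force: [1.8, 0.7, -1.1]
grip_width: 21.2
3.4 [ 506.3 -183.1  139.9] [-0.475 -0.519  0.524  0.479] F [ 1.8  0.7 -1.1] w 21.2
[ 0.02  0.19 -0.38  0.   -1.01  0.07]
```

The fingers are slower than I assumed, and I lifted before they had closed. I'll reopen and look.

```bash
python3 -m handwheel '[[-1,0,0.9,0.2,0,0,0],[-1,0,0.9,0,0,0,0],[-1,0,0.9,0,0,0,0]]' | grep -E "time|pos|width"
python3 - <<'E'
from h import *
im=get_image("top");cv2.imwrite("pics/top1.png",im)
cv2.imwrite("pics/c4.png",cv2.resize(im[205:250,265:335],None,fx=11,fy=11,interpolation=cv2.INTER_CUBIC))
E
```

```text
time: 3.7
tool_pos: [510.1, -49.4, 158.5]
grip_width: 39.7
```

View pics/c4.png

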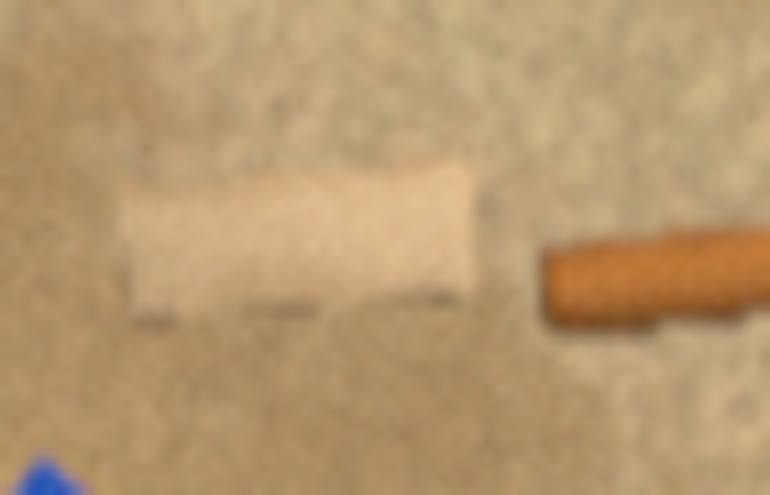

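The strip hasn't moved. I'll try again and wait for the fingers to close.

```bash
python3 -m handwheel '[[-1,-0.03,-0.9,-0.2,0,0,0],[-1,0,-0.9,-0.2,0,0,0],[-1,0,-0.9,-0.3,0,0,0],[-1,0,0,-0.4,0,0,0],[-1,0,0,0,0,0,0]]' 25| grep -E "time|pos|width"; python3 -m handwheel '[[-1,0,0,-0.4,0,0,0],[-1,0,0,0,0,0,0]]' | grep -E "time|pos|width"
```

```text
time: 4.25
tool_pos: [510.6, -178.9, 104.3]
grip_width: 83.3
time: 4.45
tool_pos: [510.8, -179.2, 85.0]
grip_width: 87.1
```

```bash
python3 -m handwheel '[[-1,-0.04,-0.08,-0.8,0,0,0],[-1,0,0,-0.7,0,0,0],[-1,0,0,-0.05,0,0,0],[1,0,0,0,0,0,0],[1,0,0,0,0,0,0]]' 25| grep -E "time|pos|width"; for i in 1 2; do python3 -m handwheel '[[1,0,0,0,0,0,0],[1,0,0,0,0,0,0],[1,0,0,0,0,0,0],[1,0,0,0,0,0,0]]' | grep -E "time|pos|width";done
```

```text
time: 4.95
tool_pos: [515.3, -181.7, 14.7]
grip_width: 76.7
time: 5.35
tool_pos: [518.9, -181.4, 20.0]
grip_width: 44.9
time: 5.75
tool_pos: [518.9, -181.5, 20.3]
grip_width: 13.3
```

```bash
for i in 1 2; do python3 -m handwheel '[[-1,0,0,0.2,0,0,0],[-1,0,0,0,0,0,0],[-1,0,0,0,0,0,0],[-1,0,0,0,0,0,0]]' | grep -E "time|pos|width";done; python3 -m handwheel '[[-1,-0.2,0,-0.35,0,0,0],[-1,0,0,-0.35,0,0,0],[-1,0,0,0,0,0,0],[-1,0,0,0,0,0,0]]'| grep -E "time|pos|width"
```

```text
time: 6.15
tool_pos: [518.9, -181.6, 31.3]
grip_width: 39.6
time: 6.55
tool_pos: [519.0, -181.6, 42.4]
grip_width: 71.7
time: 6.95
tool_pos: [509.2, -181.6, 7.2]
grip_width: 87.5
```

```bash
for i in 1 2; do python3 -m handwheel '[[1,0,-0.02,-0.02,0,0,0],[1,0,0,0,0,0,0],[1,0,0,0,0,0,0],[1,0,0,0,0,0,0]]' | grep -E "time|pos|width";done
```

```text
time: 7.35
tool_pos: [510.9, -182.8, 8.1]
grip_width: 61.2
time: 7.75
tool_pos: [511.3, -183.9, 7.6]
grip_width: 29.3
```

```bash
python3 -m handwheel '[[1,0,0,0,0,0,0],[1,0,0,0,0,0,0]]' | grep -E "time|pos|width"
python3 - <<'E'
from h import *
im=get_image("top");cv2.imwrite("pics/top2.png",im);s=get_image("scene")
a=cv2.resize(im[190:260,250:350],(560,392),interpolation=cv2.INTER_CUBIC)
print(proj("scene",(511,-184,8)),proj("scene",(508,-183,18)),proj("top",(511,-184,8)))
b=cv2.resize(s[190:290,230:330],(240*1,240),interpolation=cv2.INTER_CUBIC)
o=np.zeros((392,800,3),np.uint8);o[:,:560]=a;o[:240,560:]=b;cv2.imwrite("pics/c5.png",o)
E
```

```text
time: 7.95
tool_pos: [511.2, -183.9, 7.5]
grip_width: 13.2
[291.63233625 246.8774143 ] [292.91001613 243.74513   ] [291.85947912 225.82272226]
```

View pics/c5.png

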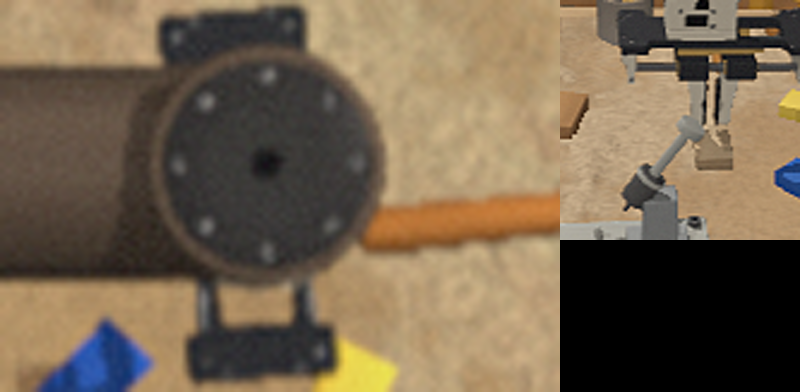

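```bash
python3 -m handwheel '[[1,0,0,0,0,0,0]]'; python3 -m handwheel '[[-1,0,0,0,0,0,0],[-1,0,0,0,0,0,0],[-1,0,0,0,0,0,0],[-1,0,0,0,0,0,0],[-1,0,0,0,0,0,0]]'
python3 - <<'E'
from h import *
s=get_image("scene");cv2.imwrite("pics/s3.png",s)
o=cv2.resize(s[205:270,250:335],(784,600),interpolation=cv2.INTER_CUBIC)
cv2.imwrite("pics/c6.png",o);st()
E
```

```text
time: 8.15
tool_pos: [511.2, -183.9, 7.5]
orientation: [0.484, 0.533, -0.517, -0.463]
contact_force: [1.3, -0.6, -0.6]
grip_width: 1.0
time: 8.65
tool_pos: [511.2, -183.9, 7.5]
orientation: [0.484, 0.533, -0.517, -0.463]
contact_force: [-0.1, 0.1, 0.1]
grip_width: 35.6
8.7 [ 511.2 -183.9    7.5] [ 0.484  0.533 -0.517 -0.463] F [-0.1  0.3 -0.3] w 40.0
```

View pics/c6.png

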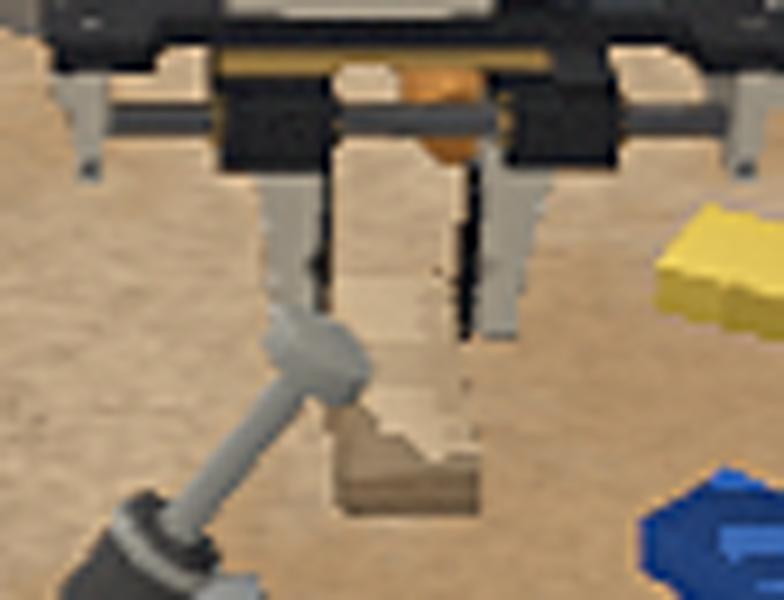

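Run:
```python
from h import *
for z in(0,8,18,25,30):print(z,ray("scene",304.2,241.5,z).round(1), proj("scene",(491,-184,z)).round(1))
```

```text
0 [ 478.5 -223.2    0. ] [299.5 249.7]
8 [ 479.  -210.5    8. ] [299.6 247. ]
18 [ 479.6 -194.5   18. ] [299.7 243.7]
25 [ 480.  -183.4   25. ] [299.8 241.3]
30 [ 480.3 -175.4   30. ] [299.8 239.6]
```

The pictures put the fingertips at about z=25 while the state reads 7.5, and the jaws shut without meeting anything. So the height reading looks about 18 mm low. Sideways the fingers are centred on the strip. I'll descend in small steps and watch the force.

```bash
python3 -m handwheel '[[-1,0,0,0,0,0,0],[-1,0,0,0,0,0,0],[-1,0,0,0,0,0,0],[-1,0,0,0,0,0,0],[-1,0,0,-0.1,0,0,0]]'; python3 -m handwheel '[[-1,0,0,-0.1,0,0,0],[-1,0,0,0,0,0,0]]';  python3 -m handwheel '[[-1,0,0,-0.06,0,0,0],[-1,0,0,0,0,0,0]]'
```

```text
time: 9.2
tool_pos: [511.8, -183.9, 2.9]
orientation: [0.484, 0.533, -0.517, -0.463]
contact_force: [-0.2, 0.4, 0.8]
grip_width: 79.9
time: 9.4
tool_pos: [511.2, -183.8, -3.4]
orientation: [0.484, 0.533, -0.517, -0.463]
contact_force: [-0.7, 0.2, 0.6]
grip_width: 86.9
time: 9.6
tool_pos: [510.8, -183.9, -7.0]
orientation: [0.483, 0.533, -0.518, -0.464]
contact_force: [0.0, -0.4, -0.4]
grip_width: 87.6
```

```bash
for i in 1 2; do python3 -m handwheel '[[-1,0,0,-0.06,0,0,0],[-1,0,0,0,0,0,0]]' | grep -E "pos|force"; done
```

```text
tool_pos: [510.9, -183.9, -10.3]
contact_force: [0.8, 0.3, -0.1]
tool_pos: [511.0, -183.9, -13.5]
contact_force: [-0.8, -0.0, 0.4]
```

```bash
python3 -m handwheel '[[1,-0.05,0,0,0,0,0],[1,0,0,0,0,0,0],[1,0,0,0,0,0,0],[1,0,0,0,0,0,0],[1,0,0,0,0,0,0]]' 25| grep -E "time|pos|width|force"; python3 -m handwheel '[[1,0,0,0,0,0,0],[1,0,0,0,0,0,0],[1,0,0,0,0,0,0]]'| grep -E "time|pos|width|force"
```

```text
time: 10.5
tool_pos: [508.4, -183.9, -13.3]
contact_force: [0.1, -0.3, -0.8]
grip_width: 53.2
time: 10.8
tool_pos: [508.5, -183.9, -13.2]
contact_force: [-0.1, 0.9, 0.5]
grip_width: 37.7
```

```bash
python3 -m handwheel '[[1,0,0,0.5,0,0,0],[1,0,0,0.8,0,0,1],[1,0,0,0.8,0,0,1],[1,0,0,0.8,0,0,1],[1,0,0,0.8,0,0,1]]' |tail -2;for i in 1 2 3 4; do python3 -m handwheel '[[1,0.14,0.2,0,0,0,1],[1,0.14,0.2,0,0,0,1],[1,0.14,0.2,0,0,0,1],[1,0.14,0.2,0,0,0,1],[1,0.14,0.2,0,0,0,1]]' |tail -2;done
cat >> h.py <<'E'
def go(X,jaw=None):
    s=st();R=Ro.from_quat(s["orientation"]).as_matrix();a=np.degrees(np.arctan2(R[1,2],R[0,2]))%180
    print("jaw",a.round(1),"appr",R[:,1].round(3),"qpos",np.round(s["qpos"],2))
    print("rows d/50:",np.round((np.array(X)-s["tool_pos"])/50,2),"rz/4:",None if jaw is None else round(((jaw-a+90)%180-90)/4,2))
E
python3 -c "
from h import *
go((646.7,21.1,100),96.3)"
```

```text
contact_force: [0.3, 0.2, -0.5]
grip_width: 37.9
contact_force: [-0.0, 0.4, -0.5]
grip_width: 37.5
contact_force: [0.0, 0.0, -0.7]
grip_width: 37.8
contact_force: [-0.6, 0.1, 0.0]
grip_width: 37.5
contact_force: [0.1, 0.2, 0.1]
grip_width: 37.3
13.3 [645.5  23.8 176.4] [-0.097  0.712 -0.689  0.096] F [0.1 0.2 0.1] w 37.3
jaw 105.7 appr [-0.006  0.032 -0.999] qpos [ 0.32  0.33 -0.08 -0.04 -1.16  1.54]
rows d/50: [ 0.02 -0.05 -1.53] rz/4: -2.34
```

```bash
python3 -m handwheel '[[1,0.02,-0.05,-0.5,-0.46,-0.09,-0.8],[1,0,0,-0.5,0,0,-0.8],[1,0,0,-0.3,0,0,-0.75],[1,0,0,0,0,0,0],[1,0,0,0,0,0,0]]' |tail -2
python3 - <<'E'
from h import *
go((646.7,21.1,1),96.3)
im=get_image("top");s=get_image("scene");cv2.imwrite("pics/s4.png",s)
cv2.imwrite("pics/c7.png",cv2.resize(s[200:320,180:320],(700,600),interpolation=cv2.INTER_CUBIC))
E
```

```text
contact_force: [-0.1, 0.7, 0.8]
grip_width: 37.9
13.8 [647.1  22.8 108.9] [ 0.038 -0.705  0.707 -0.039] F [-0.1  0.7  0.8] w 37.9
jaw 96.3 appr [ 0.001 -0.002 -1.   ] qpos [ 0.34  0.39 -0.18  0.   -1.01  1.34]
rows d/50: [-0.01 -0.03 -2.16] rz/4: 0.01
```

View pics/c7.png

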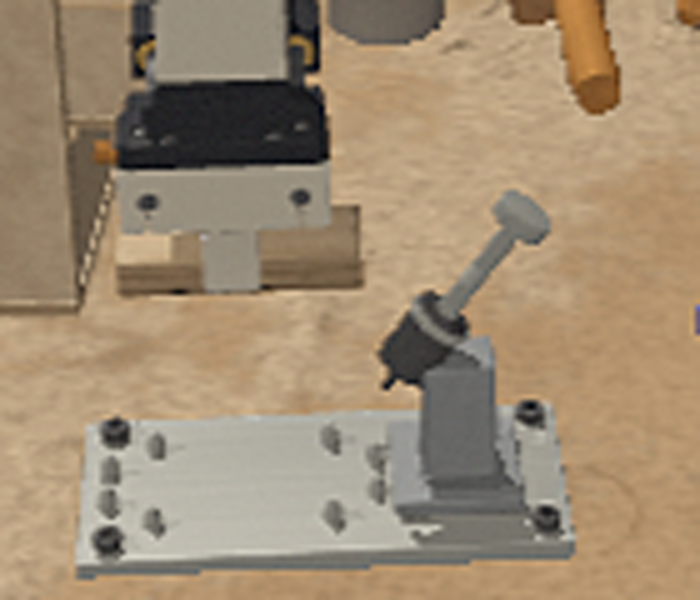

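Run:
```python
from h import *
f=lambda x,y,z:ray("scene",180+(x+.5)/5-.5,200+(y+.5)/5-.5,z)
P=np.array([f(*p,17) for p in((157,440),(332,435),(152,515),(335,510),(112,465),(110,497),(377,455),(377,487))]);print(P.round(),P.mean(0).round(1))
d=(P[1]-P[0]+P[3]-P[2]);print(np.degrees(np.arctan2(d[1],d[0])))
for z in(115,122,129):
    A,B=f(117,292,z),f(362,287,z);m=(A+B)/2;print(z,A.round(),B.round(),"centre",(m-19*np.array([-.11,.994,0])).round(1),np.hypot(*(A-B)[:2]))
```

```text
[[688.   2.  17.]
 [611.  -4.  17.]
 [683.  54.  17.]
 [606.  48.  17.]
 [705.  20.  17.]
 [703.  42.  17.]
 [591.   9.  17.]
 [589.  32.  17.]] [647.   25.3  17. ]
-175.5821124698716
115 [695.  31. 115.] [595.  24. 115.] centre [647.    8.8 115. ] 100.94827131750321
122 [693.  42. 122.] [594.  35. 122.] centre [645.6  19.2 122. ] 99.81441114640833
129 [691.  52. 129.] [593.  45. 129.] centre [644.3  29.6 129. ] 98.68055097531322
```

Run:
```python
from h import *
f=lambda x,y,z:ray("top",200+(x+.5)/3.8-.5,145+(y+.5)/3.8-.5,z)
P=np.array([f(*p,18) for p in((67,100),(130,95),(75,190),(139,184))]);print(P.round(1),P.mean(0))
```

```text
[[679.9  52.9  18. ]
 [684.8   0.9  18. ]
 [604.9  44.4  18. ]
 [610.6  -8.2  18. ]] [645.04100637  22.50003833  18.        ]
```

```bash
python3 -m handwheel '[[1,-0.01,0,-0.7,0,0,0],[1,0,0,-0.7,0,0,0],[1,0,0,-0.4,0,0,0],[1,0,0,0,0,0,0]]' |grep -E "pos|force"; for i in 1 2 ; do python3 -m handwheel '[[1,0,0,-0.1,0,0,0],[1,0,0,0,0,0,0]]'|grep -E "pos|force";done; python3 -c "
from h import *
go((646.5,22.6,-1),96.3)"
```

```text
tool_pos: [651.2, 23.4, 23.5]
contact_force: [-0.4, -0.1, -0.0]
tool_pos: [652.9, 23.6, 20.8]
contact_force: [0.4, 0.3, -0.1]
tool_pos: [654.6, 24.0, 18.1]
contact_force: [-0.8, -0.7, -0.2]
14.7 [654.6  24.   18.1] [-0.033  0.706 -0.705  0.048] F [-0.8 -0.7 -0.2] w 37.4
jaw 96.5 appr [ 0.02   0.003 -1.   ] qpos [ 0.34  0.48 -0.27  0.01 -0.8   1.34]
rows d/50: [-0.16 -0.03 -0.38] rz/4: -0.06
```

```bash
python3 -m handwheel '[[1,-0.16,-0.03,0,-0.04,0.29,-0.06],[1,0,0,0,0,0,0],[1,0,0,0,0,0,0]]' |grep -E "pos|force"; python3 -c "
from h import *
go((646.5,22.6,3),96.3)"
```

```text
tool_pos: [646.8, 22.6, 19.7]
contact_force: [0.3, 0.7, 0.2]
15.0 [646.8  22.6  19.7] [-0.039  0.706 -0.706  0.039] F [0.3 0.7 0.2] w 37.6
jaw 96.3 appr [ 0.  0. -1.] qpos [ 0.34  0.48 -0.26 -0.   -0.83  1.35]
rows d/50: [-0.01  0.   -0.33] rz/4: -0.0
```

```bash
for i in 1 2 3; do python3 -m handwheel '[[1,0,0,-0.1,0,0,0],[1,0,0,0,0,0,0]]'|grep -E "pos|force";done; python3 -c "
from h import *
go((646.5,22.6,-1),96.3)"
```

```text
tool_pos: [646.9, 22.7, 14.7]
contact_force: [1.0, 0.2, -0.8]
tool_pos: [646.7, 22.7, 8.9]
contact_force: [0.2, -0.6, -0.7]
tool_pos: [646.9, 22.7, 3.3]
contact_force: [-0.7, -0.2, 0.1]
15.6 [646.9  22.7   3.3] [-0.039  0.706 -0.706  0.039] F [-0.7 -0.2  0.1] w 37.7
jaw 96.3 appr [ 0.  0. -1.] qpos [ 0.34  0.5  -0.28 -0.   -0.8   1.35]
rows d/50: [-0.01 -0.   -0.09] rz/4: -0.0
```

```bash
python3 -m handwheel '[[1,0,0,-0.05,0,0,0],[1,0,0,-0.03,0,0,0],[1,0,0,0,0,0,0]]'|grep -E "pos|force"; python3 -m handwheel '[[0.1,0,0,0,0,0,0],[0.0,0,0,0,0,0,0],[-0.3,0,0,0,0,0,0],[-0.3,0,0,0,0,0,0]]'; python3 -m handwheel '[[-0.3,0,0,0.1,0,0,0],[-0.3,0,0,0.3,0,0,0],[-0.3,0,0,0.4,0,0,0],[-0.3,0,0,0.5,0,0,0],[-0.4,0,0,0.6,0,0,0]]' |grep -E "pos|force"
python3 - <<'E'
from h import *
s=get_image("scene");t=get_image("top");cv2.imwrite("pics/s5.png",s);cv2.imwrite("pics/t5.png",t)
cv2.imwrite("pics/c8.png",cv2.resize(s[255:320,185:305],(800,433),interpolation=cv2.INTER_CUBIC));go((646,22,180))
E
```

```text
tool_pos: [646.9, 22.7, -0.5]
contact_force: [0.4, -0.2, 1.1]
time: 16.3
tool_pos: [647.0, 22.7, -0.6]
orientation: [-0.039, 0.706, -0.706, 0.039]
contact_force: [0.1, 0.0, -0.5]
grip_width: 53.6
tool_pos: [643.9, 21.7, 96.2]
contact_force: [0.3, -0.6, 1.0]
16.9 [647.7  22.4 101.2] [ 0.038 -0.706  0.706 -0.04 ] F [ 1.  -0.5 -0.5] w 60.6
jaw 96.4 appr [ 0.003 -0.    -1.   ] qpos [ 0.34  0.39 -0.19  0.   -0.99  1.35]
rows d/50: [-0.03 -0.01  1.58] rz/4: None
```

View pics/c8.png

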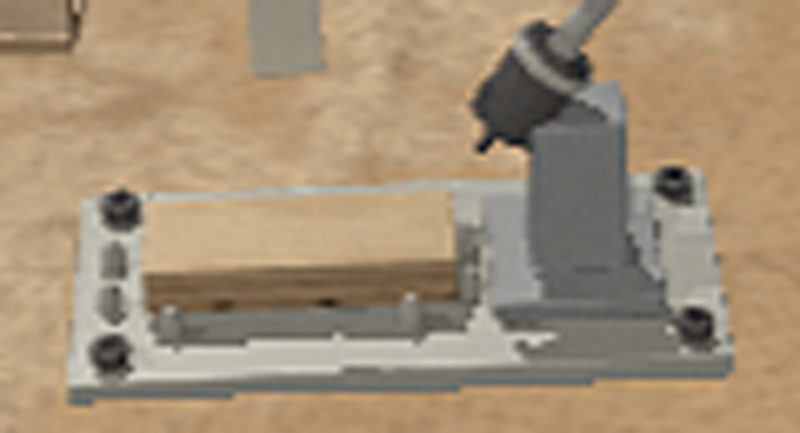

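The strip lies flat between its pins, with its top face at crop (145–455,195–270). Next I go to the mallet.

```bash
python3 -m handwheel '[[-1,-0.1,0,0.6,0,0,-1],[-1,-0.4,0,0.6,0,0,-1],[-1,-0.4,-0.2,0.5,0,0,-1],[-1,-0.4,-0.4,0.2,0,0,-1],[-1,-0.4,-0.44,0,0,0,-1]]' 60|tail -2; for i in 1 2 3; do python3 -m handwheel '[[-1,-0.05,-0.44,0,0,0,-1],[-1,-0.05,-0.44,0,0,0,-1],[-1,-0.05,-0.44,0,0,0,-1],[-1,-0.05,-0.44,0,0,0,-1],[-1,-0.05,-0.44,0,0,0,-1]]' |grep -E "pos|force";done; python3 -c "
from h import *
go((510.2,-373,100),7.5)"
```

```text
contact_force: [0.8, -0.8, 0.3]
grip_width: 86.8
tool_pos: [547.0, -142.9, 213.7]
contact_force: [1.2, -0.2, 1.0]
tool_pos: [533.2, -257.8, 220.0]
contact_force: [0.0, -0.3, -0.3]
tool_pos: [519.3, -372.6, 226.1]
contact_force: [0.1, 0.8, 0.3]
18.9 [ 519.3 -372.6  226.1] [-0.449 -0.554  0.556  0.427] F [0.1 0.8 0.3] w 87.6
jaw 13.4 appr [ 0.024 -0.022 -0.999] qpos [-0.31  0.27 -0.08  0.01 -1.2   0.54]
rows d/50: [-0.18 -0.01 -2.52] rz/4: -1.48
```

```bash
cat >> h.py <<'E'
def aim(a,jaw,X):
    s=st();R=Ro.from_quat(s["orientation"]).as_matrix()
    a=np.array(a)/np.linalg.norm(a);z=np.array(jaw)-np.dot(jaw,a)*a;z/=np.linalg.norm(z)
    best=None
    for sg in(1,-1):
        T=np.c_[np.cross(a,sg*z),a,sg*z];v=Ro.from_matrix(T@R.T).as_rotvec(degrees=True)
        if best is None or np.linalg.norm(v)<np.linalg.norm(best):best=v
    print("shift/50",np.round((np.array(X)-s["tool_pos"])/50,2),"turn/4",np.round(best/4,2),"q",np.round(s["qpos"],2))
my=np.array([-.13,.9915,0]);a15=np.array([-.2566,-.0336,-.966])
E
python3 -c "
from h import *
aim(a15,np.cross(my,a15),np.array([506.1,-373.5,21.5])-110*a15)"
```

```text
18.9 [ 519.3 -372.6  226.1] [-0.449 -0.554  0.556  0.427] F [0.1 0.8 0.3] w 87.6
shift/50 [ 0.3   0.06 -1.97] turn/4 [-0.35  4.01 -1.52] q [-0.31  0.27 -0.08  0.01 -1.2   0.54]
```

```bash
python3 -m handwheel '[[-1,0.06,0.01,-0.4,-0.07,0.8,-0.3],[-1,0.06,0.01,-0.4,-0.07,0.8,-0.3],[-1,0.06,0.01,-0.4,-0.07,0.8,-0.3],[-1,0.06,0.01,-0.4,-0.07,0.8,-0.3],[-1,0.06,0.01,-0.37,-0.07,0.8,-0.3]]' 60|tail -2;python3 -m handwheel '[[-1,0,0,0,0,0,0],[-1,0,0,0,0,0,0]]'|tail -2;  python3 -c "
from h import *
aim(a15,np.cross(my,a15),np.array([506.1,-373.5,21.5])-60*a15)"
```

```text
contact_force: [0.3, 0.3, -0.0]
grip_width: 87.9
contact_force: [-0.0, 0.0, 0.6]
grip_width: 87.5
19.6 [ 534.  -375.   133.4] [-0.406 -0.453  0.596  0.524] F [-0.   0.   0.6] w 87.5
shift/50 [-0.25  0.07 -1.08] turn/4 [ 0.12 -0.    0.13] q [-0.25  0.5  -0.    0.11 -1.31  0.33]
```

```bash
python3 -m handwheel '[[-1,-0.08,0.03,-0.36,0.06,0,0.06],[-1,-0.08,0.02,-0.36,0.06,0,0.06],[-1,-0.09,0.02,-0.36,0,0,0],[-1,0,0,0,0,0,0],[-1,0,0,0,0,0,0]]' 60|tail -2;  python3 - <<'E'
from h import *
aim(a15,np.cross(my,a15),np.array([506.1,-373.5,21.5]))
s=get_image("scene");cv2.imwrite("pics/s6.png",s)
t=get_image("top")
o=np.zeros((500,800,3),np.uint8);o[:,:400]=cv2.resize(s[120:245,240:340],(400,500),interpolation=cv2.INTER_CUBIC);o[:,400:]=cv2.resize(t[165:265,330:410],(400,500),interpolation=cv2.INTER_CUBIC)
cv2.imwrite("pics/c9.png",o)
E
```

```text
contact_force: [0.7, -0.0, 0.3]
grip_width: 87.4
20.1 [ 523.2 -373.2   87.4] [-0.407 -0.461  0.594  0.519] F [ 0.7 -0.   0.3] w 87.4
shift/50 [-0.34 -0.01 -1.32] turn/4 [ 0.05  0.21 -0.01] q [-0.25  0.52 -0.09  0.1  -1.2   0.34]
```

View pics/c9.png

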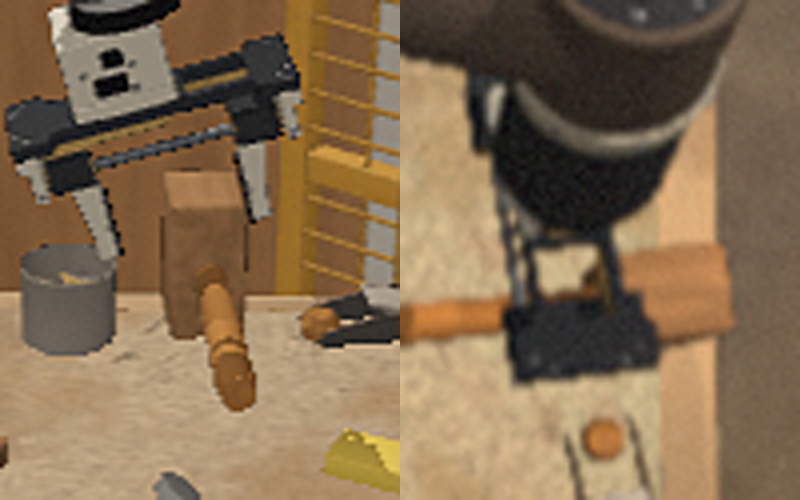

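Run:
```python
from h import *
for n,x,y,z in(("bodyR",660,320,190),("bodyL",508,340,190),("headL",628,300,110),("headR",733,290,110)):print(n,ray("top",330+x/5,165+y/5,z).round(1))
for z in (150,190,230):print(z,((ray("top",330+660/5,165+66,z)+ray("top",330+508/5,165+67,z))/2).round(1))
```

```text
bodyR [ 496.5 -653.   190. ]
bodyL [ 484.1 -568.4  190. ]
headL [ 513.4 -662.3  110. ]
headR [ 520.2 -724.   110. ]
150 [ 491.4 -623.4  150. ]
190 [ 488.9 -610.7  190. ]
230 [ 486.4 -597.9  230. ]
```

Run:
```python
from h import *
for n,x,y,z in(("bodyR",260,340,150),("bodyL",110,360,150),("bodyR",260,340,190),("bodyL",110,360,190),("headL",228,300,110),("headR",333,290,110)):print(n,z,ray("top",330+x/5,165+y/5,z).round(1))
```

```text
bodyR 150 [ 484.4 -438.3  150. ]
bodyL 150 [ 471.7 -352.6  150. ]
bodyR 190 [ 482.1 -430.5  190. ]
bodyL 190 [ 469.8 -347.1  190. ]
headL 110 [ 510.  -427.5  110. ]
headR 110 [ 516.7 -489.2  110. ]
```

```bash
python3 -m handwheel '[[-1,-0.11,0.03,-0.42,0,0.2,0],[-1,-0.11,0.03,-0.42,0,0,0],[-1,-0.1,0.03,-0.3,0,0,0],[-1,0,0,0,0,0,0],[-1,0,0,0,0,0,0]]' 60|tail -2;  python3 - <<'E'
from h import *
aim(a15,np.cross(my,a15),np.array([506.9,-369,24.4]))
E
```

```text
contact_force: [0.4, -0.4, 0.2]
grip_width: 87.7
20.7 [ 509.9 -369.6   32.6] [-0.405 -0.458  0.597  0.52 ] F [ 0.4 -0.4  0.2] w 87.7
shift/50 [-0.06  0.01 -0.16] turn/4 [ 0.09  0.11 -0.02] q [-0.25  0.55 -0.17  0.11 -1.08  0.32]
```

```bash
python3 -m handwheel '[[-1,-0.06,0.01,-0.16,0.09,0.11,0],[1,0,0,0,0,0,0],[1,0,0,0,0,0,0],[1,0,0,0,0,0,0],[1,0,0,0,0,0,0]]' 60|grep -E "pos|force|wid";python3 -m handwheel '[[1,0,0,0,0,0,0],[1,0,0,0,0,0,0],[1,0,0,0,0,0,0],[1,0,0,0,0,0,0],[1,0,0,0,0,0,0]]' 60|grep -E "pos|force|wid";  python3 - <<'E'
from h import *
aim(a15,np.cross(my,a15),np.array([506.9,-369,24.4]))
E
```

```text
tool_pos: [509.0, -369.9, 26.4]
contact_force: [-0.1, -0.5, -0.0]
grip_width: 61.1
tool_pos: [508.4, -370.0, 27.1]
contact_force: [0.1, -0.1, 0.8]
grip_width: 22.6
21.7 [ 508.4 -370.    27.1] [-0.402 -0.458  0.597  0.522] F [ 0.1 -0.1  0.8] w 22.6
shift/50 [-0.03  0.02 -0.05] turn/4 [ 0.02  0.04 -0.03] q [-0.25  0.56 -0.17  0.11 -1.08  0.32]
```

```bash
python3 -m handwheel '[[1,0,0,0,0,0,0],[1,0,0,0,0,0,0]]' 60|grep -E "pos|force|wid"
```

```text
tool_pos: [508.5, -370.0, 27.1]
contact_force: [-0.2, -0.1, 0.6]
grip_width: 23.0
```

```bash
python3 -m handwheel '[[1,0,0,0.1,0,0,0],[1,0,0,0.2,0,0,0],[1,0,0,0.2,0,0,0],[1,0,0,0,0,0,0],[1,0,0,0,0,0,0]]'
python3 - <<'E'
from h import *
s=telemetry.read_state();print(np.round(s["torque"],2))
im=get_image("scene");cv2.imwrite("pics/s7.png",im);im2=cv2.imread("pics/s6.png")
d=cv2.absdiff(im,im2).sum(2)[190:225,285:310];print((d>60).sum())
h=cv2.cvtColor(im,cv2.COLOR_BGR2HSV)
E
```

```text
time: 22.4
tool_pos: [508.5, -369.3, 53.2]
orientation: [-0.402, -0.459, 0.596, 0.522]
contact_force: [0.2, 0.5, -3.2]
grip_width: 22.7
[ 0.48 -1.15  0.01]
327
```

Run:
```python
from h import *
for n in("s6","s7"):
    im=cv2.imread(f"pics/{n}.png")[170:235,275:320];h=cv2.cvtColor(im,cv2.COLOR_BGR2HSV)
    m=(h[...,1]>165)&(h[...,0]<16)
    ys,xs=np.nonzero(m);b=ys>ys.max()-4
    print(n,m.sum(),ys.min()+170,ys.max()+170,xs[b].mean()+275)
e=np.array([494.6,-250.6,55])
for dz in(0,26,20,15):print(dz,proj("scene",e+[0,0,dz]))
```

```text
s6 248 171 222 299.2608695652174
s7 247 179 209 293.0
0 [298.45141656 217.61019225]
26 [298.71492829 208.75592737]
20 [298.65368881 210.81363683]
15 [298.60285361 212.52175175]
```

```bash
python3 -m handwheel '[[1,0,0,0.4,0,0,0],[1,0,0,0.8,0,0,0],[1,0,0,0.8,0,0,0],[1,0,0,0.8,0,0,0],[1,0,0.2,0.5,0,0,0]]'|tail -2; for i in 1 2 3; do python3 -m handwheel '[[1,-0.06,0.5,0,0.06,-0.5,-0.02],[1,-0.06,0.5,0,0.06,-0.5,-0.02],[1,-0.06,0.5,0,0.06,-0.5,-0.02],[1,-0.06,0.5,0,0.06,-0.5,-0.02],[1,-0.06,0.5,0,0.06,-0.5,-0.02]]'|tail -5;done
cat >> h.py <<'E'
jx=np.array([.994,.110,0]);jy=np.array([-.110,.994,0]);a20=np.array([.34,.038,-.94]);u=np.array([-.570,-.063,.819])
E
python3 -c "
from h import *
aim(a20,np.cross(jy,a20),(454.4,86.5,230))"
```

```text
contact_force: [0.1, 0.0, -3.8]
grip_width: 22.4
time: 23.45
tool_pos: [489.3, -230.2, 218.8]
orientation: [-0.448, -0.507, 0.55, 0.49]
contact_force: [1.5, -0.9, -3.8]
grip_width: 22.4
time: 23.95
tool_pos: [470.8, -100.1, 217.6]
orientation: [0.491, 0.553, -0.5, -0.45]
contact_force: [0.7, -0.0, -4.0]
grip_width: 22.3
time: 24.45
tool_pos: [452.0, 28.6, 216.8]
orientation: [0.531, 0.595, -0.444, -0.407]
contact_force: [0.7, 0.8, -3.2]
grip_width: 22.7
24.45 [452.   28.6 216.8] [ 0.531  0.595 -0.444 -0.407] F [ 0.7  0.8 -3.2] w 22.7
shift/50 [0.05 1.16 0.26] turn/4 [-0.07 -1.05  0.09] q [ 0.62 -0.24 -0.71  0.16 -0.86 -0.61]
```

```bash
python3 -m handwheel '[[1,0.02,0.4,0.13,0,-0.35,0.03],[1,0.02,0.4,0.13,0,-0.35,0.03],[1,0.01,0.36,0,0,-0.35,0.03],[1,0,0,0,0,0,0],[1,0,0,0,0,0,0]]'|tail -2
python3 - <<'E'
from h import *
aim(a20,np.cross(jy,a20),(454.4,86.5,230))
s=get_image("scene");t=get_image("top");cv2.imwrite("pics/s8.png",s);cv2.imwrite("pics/t8.png",t)
G=np.array([450,86.5,260]);print(proj("scene",G),proj("top",G),proj("scene",G+85*jy),proj("top",G-85*jy))
o=np.zeros((540,800,3),np.uint8)
o[:,:400]=cv2.resize(s[165:300,240:340],(400,540),interpolation=cv2.INTER_CUBIC);o[:,400:]=cv2.resize(t[175:310,175:275],(400,540),interpolation=cv2.INTER_CUBIC);cv2.imwrite("pics/c10.png",o)
E
```

```text
contact_force: [0.5, 0.2, -3.6]
grip_width: 22.5
24.95 [449.9  89.3 229. ] [ 0.544  0.614 -0.425 -0.383] F [ 0.5  0.2 -3.6] w 22.5
shift/50 [ 0.09 -0.06  0.02] turn/4 [-0.09  0.04 -0.07] q [ 0.83 -0.29 -0.79  0.31 -0.82 -0.9 ]
[326.92719029 211.78258298] [191.78913881 240.83545147] [335.09058074 235.93005171] [223.78198624 237.76669399]
```

View pics/c10.png

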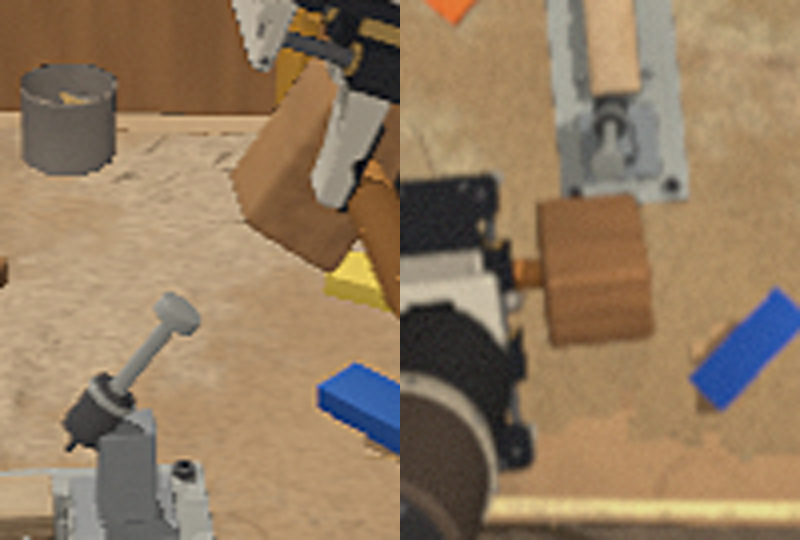

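The top view shows the mallet head at crop (595,270), with its side edges parallel to the jig. In the scene view the lower striking edge runs from (248,207) to (330,270), close to 35°. I still need to check the droop along the shaft, so I'll extract the corners numerically.

Run:
```python
from h import *
def poly(im,bg,box,n):
    x0,y0,x1,y1=box;k=4
    f=lambda i:cv2.resize(i[y0:y1,x0:x1],None,fx=k,fy=k,interpolation=cv2.INTER_CUBIC)
    a=f(im);d=cv2.absdiff(a,f(bg)).sum(2);h=cv2.cvtColor(a,cv2.COLOR_BGR2HSV)
    m=((d>50)&(h[...,1]>90)&(h[...,0]<20)).astype(np.uint8)*255
    m=cv2.morphologyEx(m,cv2.MORPH_OPEN,np.ones((9,9)));m=cv2.morphologyEx(m,cv2.MORPH_CLOSE,np.ones((9,9)))
    cs,_=cv2.findContours(m,cv2.RETR_EXTERNAL,cv2.CHAIN_APPROX_NONE);c=max(cs,key=cv2.contourArea)
    p=cv2.approxPolyDP(c,7,True).reshape(-1,2)/k+[x0,y0];print(n,cv2.contourArea(c)/k/k);print(p.round(1).tolist())
poly(cv2.imread("pics/s8.png"),cv2.imread("pics/s5.png"),(285,165,345,265),"scene")
poly(cv2.imread("pics/t8.png"),cv2.imread("pics/top0.png"),(196,215,245,270),"top")
# predicted corners
H=np.array([449.9,89.3,229+18])-13*a20-85*jy
xs=u;zs=np.cross(xs,jy)
for i in(-55,55):
  for j in(-35,35):
    for k in(-27.5,27.5):
      X=H+i*u+j*jy+k*zs;print(i,j,k,proj("scene",X).round(1),proj("top",X).round(1))
```

```text
scene 1283.5625
[[317.2, 180.0], [314.5, 193.8], [307.5, 194.2], [307.0, 197.8], [302.8, 198.5], [303.5, 214.5], [300.2, 215.2], [300.2, 218.2], [303.5, 218.2], [303.5, 222.8], [320.5, 232.8], [328.2, 226.2], [331.0, 226.8], [338.0, 243.5], [344.8, 248.0], [344.8, 221.0], [339.0, 212.0], [344.8, 197.8], [344.8, 190.2], [337.2, 192.2], [326.8, 217.0], [321.2, 216.8], [317.8, 211.8], [315.2, 198.0], [317.8, 193.5], [323.0, 191.2], [321.0, 180.2]]
top 956.9375
[[232.5, 223.8], [209.0, 225.8], [209.0, 239.0], [202.8, 240.2], [203.5, 247.2], [210.5, 247.8], [213.0, 262.2], [238.5, 258.2], [237.2, 244.5], [220.2, 245.2], [220.5, 243.0], [236.5, 241.8]]
-55 -35 -27.5 [292.8 197.8] [235.2 218.9]
-55 -35 27.5 [313.9 210.5] [237.5 236. ]
-55 35 -27.5 [296.7 214.4] [209.5 221.3]
-55 35 27.5 [319.  227.6] [212.3 238.4]
55 -35 -27.5 [325.4 156.4] [234.4 240.7]
55 -35 27.5 [346.7 170.3] [237.  258.5]
55 35 -27.5 [331.5 171.2] [206.9 243.3]
55 35 27.5 [353.9 185.6] [210.  261.1]
```

```bash
cat > lsd.py <<'E'
from h import *
def segs(fn,box,mn=9):
    x0,y0,x1,y1=box;k=3
    g=cv2.cvtColor(cv2.imread(fn),cv2.COLOR_BGR2GRAY)[y0:y1,x0:x1]
    g=cv2.resize(g,None,fx=k,fy=k,interpolation=cv2.INTER_CUBIC)
    for l in cv2.createLineSegmentDetector(2).detect(g)[0].reshape(-1,4):
        p=(l+.5)/k-.5+[x0,y0,x0,y0];L=np.hypot(p[2]-p[0],p[3]-p[1])
        if L>mn:print(p.round(1),"ang",round(float(np.degrees(np.arctan2(p[3]-p[1],p[2]-p[0]))%180),1),"L",L.round(1))
E
python3 - <<'E'
from lsd import *
print("scene");segs("pics/s8.png",(290,170,345,245),8)
print("top");segs("pics/t8.png",(200,215,250,270),8)
E
```

```text
scene
[336.8 189.8 326.7 186.9] ang 16.4 L 10.6
[327.8 226.6 322.2 233.4] ang 129.6 L 8.8
[323.9 217.4 328.  210.2] ang 119.0 L 8.3
[328.9 172.9 344.2 177.7] ang 17.6 L 16.1
[320.1 232.2 307.8 224.9] ang 30.8 L 14.4
[330.7 203.6 336.8 191.2] ang 116.2 L 13.8
[307.8 193.4 289.9 193.5] ang 179.9 L 17.9
[344.3 173.1 333.8 169.8] ang 17.0 L 11.1
[322.5 193.7 317.5 208.1] ang 109.3 L 15.3
[322.9 233.7 333.7 236.7] ang 15.2 L 11.2
[337.3 211.9 344.2 197.3] ang 115.5 L 16.2
[298.9 205.1 303.9 198.6] ang 127.5 L 8.2
[308.7 180.7 308.5 189.5] ang 91.7 L 8.8
[289.9 192.2 306.5 192.2] ang 0.1 L 16.7
top
[202.  234.5 203.2 245.8] ang 84.1 L 11.3
[205.  255.8 206.3 269.1] ang 84.2 L 13.4
[211.5 260.2 210.1 247.4] ang 83.7 L 12.9
[208.8 238.7 208.2 225.3] ang 87.3 L 13.4
[236.1 259.5 217.  261.1] ang 175.2 L 19.2
[210.8 239.9 212.3 249.9] ang 81.8 L 10.1
[221.4 223.8 231.2 222.4] ang 171.7 L 9.9
[237.8 240.7 237.2 249.5] ang 93.4 L 8.8
```

Run:
```python
from lsd import *
G=np.array([449.9,89.3,247])-13*a20
print("pred",[(proj("scene",G+k*jy).round(1),proj("top",G+k*jy).round(1)) for k in(-50,0,60,120)])
for w in(0,5,10):
    c,s=np.cos(np.radians(w)),np.sin(np.radians(w));d=jy*c+np.array([0,0,s]);a=proj("scene",G+20*d);b=proj("scene",G+120*d);print(w,np.degrees(np.arctan2(*(b-a)[::-1])),b)
print("scene");segs("pics/s8.png",(322,195,385,295),8)
im=cv2.imread("pics/s8.png")[200:300,322:390];h=cv2.cvtColor(im,cv2.COLOR_BGR2HSV);m=((h[...,1]>150)&(h[...,0]<18)&(h[...,2]>60)).astype(np.uint8)
ys,xs=np.nonzero(m)
for y in range(0,100,6):
    x=xs[ys==y];print(y+200,(x.min()+322,x.max()+322,len(x)) if len(x) else None)
```

```text
pred [(array([325.1, 200.2]), array([209.7, 240.7])), (array([329.4, 212.8]), array([190.9, 242.5])), (array([335.2, 229.5]), array([168.3, 244.7])), (array([341.7, 248.3]), array([145.7, 246.9]))]
0 70.95187617153896 [341.67300985 248.26102044]
5 67.15592734168554 [342.03562706 242.72593044]
10 61.88488894323028 [342.29346371 236.87983735]
scene
[373.3 201.1 364.8 198.9] ang 14.4 L 8.8
[362.7 282.5 352.7 282.4] ang 0.8 L 10.0
[330.8 272.9 322.8 268.9] ang 26.3 L 8.9
[349.5 283.  338.8 278.1] ang 24.3 L 11.8
[327.7 226.6 322.2 233.4] ang 129.2 L 8.8
[349.  200.7 341.  216.9] ang 116.4 L 18.1
[323.9 217.4 328.  210. ] ang 119.2 L 8.5
[330.7 203.7 335.1 194.6] ang 115.9 L 10.0
[328.1 254.9 361.6 271.6] ang 26.5 L 37.5
[383.5 231.9 379.2 214.8] ang 75.7 L 17.6
[342.  247.2 336.1 241.1] ang 46.1 L 8.6
[322.8 233.7 333.6 236.6] ang 15.0 L 11.2
[356.4 243.5 361.4 236.1] ang 124.0 L 8.9
[337.2 211.9 345.3 195.1] ang 115.9 L 18.6
[321.7 262.7 351.3 278.2] ang 27.7 L 33.4
[371.5 206.8 375.6 222.4] ang 74.9 L 16.1
[351.8 278.5 360.5 272.3] ang 144.4 L 10.7
[380.4 236.8 382.3 245.9] ang 78.0 L 9.3
200 None
206 (np.int64(332), np.int64(335), 4)
212 (np.int64(329), np.int64(338), 10)
218 (np.int64(327), np.int64(341), 15)
224 (np.int64(329), np.int64(345), 17)
230 (np.int64(333), np.int64(348), 16)
236 (np.int64(336), np.int64(351), 16)
242 (np.int64(338), np.int64(352), 15)
248 None
254 None
260 None
266 None
272 None
278 None
284 None
290 None
296 None
```

Run:
```python
from h import *
rep=np.array([449.9,89.3,229.]);G=rep-29*a20
for w in(5,7,9):
    r=Ro.from_rotvec(jx*np.radians(w));y=r.apply(jy);x=r.apply(u);z=np.cross(x,y);H=G-84*y
    C=lambda i,j,k:H+i*x+j*y+k*z
    print(w,"H",H.round(),"B",proj("scene",C(-55,35,27.5)).round(1),"A'",proj("scene",C(-55,-35,-27.5)).round(1),"leftline@298.9",end=" ")
    p,q=proj("scene",C(-55,-35,-27.5)),proj("scene",C(0,-35,-27.5));print(round(p[1]+(298.9-p[0])*(q-p)[1]/(q-p)[0],1),"top",[proj("top",C(*k)).round(1).tolist() for k in((-55,35,-27.5),(-55,-35,-27.5),(55,35,27.5),(55,-35,27.5))])
print("obs B 322.3 233.5, left@298.9=205.1, top (208.5,225.5) (235,223) (213,261.5) (237,259)")
print(proj("scene",(525.2,9.1,146)),proj("top",(525.2,9.1,146)))
im=cv2.imread("pics/s8.png")[230:262,262:300];im=cv2.resize(im,None,fx=4,fy=4,interpolation=cv2.INTER_CUBIC)
h=cv2.cvtColor(im,cv2.COLOR_BGR2HSV);m=((h[...,1]<45)).astype(np.uint8);
for y in range(0,128,8):
    x=np.nonzero(m[y])[0];print(230+y/4,(262+x.min()/4,262+x.max()/4) if len(x) else None)
```

```text
5 H [449.   5. 249.] B [322.1 232.2] A' [295.5 204.3] leftline@298.9 199.8 top [[208.6, 223.6], [234.3, 221.4], [211.1, 263.2], [238.0, 260.6]]
7 H [449.   5. 246.] B [322.2 233.5] A' [295.6 206.3] leftline@298.9 201.8 top [[208.3, 223.7], [233.9, 221.5], [211.5, 263.2], [238.3, 260.6]]
9 H [449.   6. 243.] B [322.4 234.7] A' [295.6 208.4] leftline@298.9 203.9 top [[207.9, 223.8], [233.4, 221.7], [211.9, 263.1], [238.6, 260.6]]
obs B 322.3 233.5, left@298.9=205.1, top (208.5,225.5) (235,223) (213,261.5) (237,259)
[285.75334017 241.1147628 ] [225.97396362 216.6422035 ]
230.0 None
232.0 None
234.0 None
236.0 None
238.0 (np.float64(282.0), np.float64(282.5))
240.0 (np.float64(279.75), np.float64(286.25))
242.0 (np.float64(278.5), np.float64(288.25))
244.0 (np.float64(279.75), np.float64(289.75))
246.0 (np.float64(280.0), np.float64(289.5))
248.0 (np.float64(278.0), np.float64(288.0))
250.0 (np.float64(276.75), np.float64(281.5))
252.0 (np.float64(274.75), np.float64(279.75))
254.0 (np.float64(273.25), np.float64(278.0))
256.0 (np.float64(271.75), np.float64(276.5))
258.0 (np.float64(270.0), np.float64(275.0))
260.0 (np.float64(262.5), np.float64(273.25))
```

```bash
cat >> h.py <<'E'
P=np.array([525.2,9.1,146]);W=6.5
a6=Ro.from_rotvec(-jx*np.radians(W)).apply(a20/np.linalg.norm(a20));z6=Ro.from_rotvec(-jx*np.radians(W)).apply(np.cross(jy,a20))
def strike(s): return P+(55+s)*u+69*jy+29*a6
E
python3 -c "
from h import *
print(strike(45).round(1),strike(15).round(1),'per mm down/50',(-u/50).round(4));aim(a6,z6,strike(45))"
```

```text
[470.8  69.4 200.8] [487.9  71.3 176.3] per mm down/50 [ 0.0114  0.0013 -0.0164]
25.05 [450.3  88.9 229.1] [ 0.545  0.613 -0.425 -0.383] F [ 0.8  0.  -3. ] w 22.3
shift/50 [ 0.41 -0.39 -0.56] turn/4 [-1.71 -0.14 -0.05] q [ 0.83 -0.29 -0.79  0.31 -0.82 -0.9 ]
```

```bash
python3 -m handwheel '[[1,0.1,-0.1,-0.1,-0.5,-0.04,0],[1,0.1,-0.1,-0.15,-0.5,-0.04,0],[1,0.1,-0.1,-0.15,-0.5,-0.04,0],[1,0.1,-0.1,-0.15,-0.2,0,0],[1,0,0,0,0,0,0]]'|tail -2;python3 - <<'E'
from lsd import *
aim(a6,z6,strike(45))
s=get_image("scene");t=get_image("top");cv2.imwrite("pics/s9.png",s);cv2.imwrite("pics/t9.png",t)
rep=np.array(telemetry.read_state()["tool_pos"]);G=rep-29*a6;H=G-84*jy;z=np.cross(u,jy)
C=lambda i,j,k:H+i*u+j*jy+k*z
for k in((-55,35,27.5),(-55,35,-27.5),(-55,-35,-27.5),(0,-35,-27.5),(0,35,27.5)):print(k,proj("scene",C(*k)).round(1))
print("top",[proj("top",C(*k)).round(1).tolist() for k in((-55,35,-27.5),(-55,-35,-27.5),(55,35,27.5),(55,-35,27.5))])
segs("pics/s9.png",(278,180,335,252),8);print("top");segs("pics/t9.png",(205,210,250,265),8)
E
```

```text
contact_force: [0.3, -0.2, -3.5]
grip_width: 22.7
25.55 [471.7  64.9 200.7] [ 0.57   0.586 -0.458 -0.348] F [ 0.3 -0.2 -3.5] w 22.7
shift/50 [-0.02  0.09  0.  ] turn/4 [ 0.03 -0.04  0.04] q [ 0.8  -0.2  -0.85  0.44 -0.77 -0.97]
(-55, 35, 27.5) [310.  235.2]
(-55, 35, -27.5) [288.2 222.5]
(-55, -35, -27.5) [284.9 205.9]
(0, -35, -27.5) [300.3 186.3]
(0, 35, 27.5) [326.5 215.3]
top [[218.4, 216.5], [243.5, 214.1], [219.3, 255.1], [245.7, 252.6]]
[330.  233.7 333.2 241.2] ang 66.9 L 8.2
[328.1 204.7 312.9 200.5] ang 15.5 L 15.7
[323.9 180.2 334.4 183.3] ang 16.5 L 10.9
[305.6 232.8 296.  227.7] ang 27.9 L 10.8
[334.2 212.4 327.2 226.2] ang 116.7 L 15.5
[288.7 193.6 277.8 193.3] ang 1.8 L 10.9
[312.  194.6 301.7 192.1] ang 13.9 L 10.6
[316.8 187.2 333.  191.6] ang 15.4 L 16.8
[334.4 188.2 316.9 183.2] ang 16.0 L 18.1
[318.5 211.8 322.  204.4] ang 115.6 L 8.2
[310.9 190.  308.5 181.7] ang 73.8 L 8.6
[301.3 187.1 310.1 189.4] ang 15.0 L 9.1
[310.7 198.2 307.4 211.1] ang 104.7 L 13.3
[295.3 192.6 299.5 185.4] ang 120.2 L 8.3
[325.4 217.2 332.3 203.4] ang 116.5 L 15.5
[318.5 244.8 315.5 233.2] ang 75.6 L 12.0
[292.  201.  297.4 194.1] ang 127.8 L 8.8
top
[211.8 249.6 213.4 260.8] ang 81.4 L 11.3
[219.6 254.  217.5 240.3] ang 81.2 L 13.8
[244.8 225.3 245.7 250.3] ang 87.8 L 25.0
[243.6 251.8 225.3 253. ] ang 176.2 L 18.3
```

```bash
python3 -m handwheel '[[1,0.16,0.06,-0.24,0.03,-0.04,0.04],[1,0.16,0.06,-0.24,0,0,0],[1,0,0,0,0,0,0],[1,0,0,0,0,0,0]]'|tail -2;python3 - <<'E'
from h import *
aim(a6,z6,strike(8))
E
```

```text
contact_force: [0.2, 0.1, -3.4]
grip_width: 22.4
26.05 [489.3  71.8 180.1] [ 0.57   0.589 -0.454 -0.348] F [ 0.2  0.1 -3.4] w 22.4
shift/50 [ 0.05 -0.   -0.19] turn/4 [-0.09  0.07  0.03] q [ 0.76 -0.15 -0.87  0.48 -0.68 -0.99]
```

```bash
python3 -m handwheel '[[1,0.137,0.016,-0.197,0,0,0],[1,0.137,0.016,-0.197,0,0,0],[1,0.137,0.016,-0.197,0,0,0]]'
python3 - <<'E'
from h import *
s=st();print("s",(np.array(s["tool_pos"])-strike(0))@u, "Fu",np.dot(s["contact_force"],u),np.round(s["joint_velocities"],2),np.round(s["torque"],2))
E
```

```text
time: 26.35
tool_pos: [510.8, 75.1, 154.4]
orientation: [0.571, 0.591, -0.451, -0.348]
contact_force: [-1.9, 0.7, -1.9]
grip_width: 22.6
26.35 [510.8  75.1 154.4] [ 0.571  0.591 -0.451 -0.348] F [-1.9  0.7 -1.9] w 22.6
s -16.243168714473576 Fu -0.5717202604191132 [-0.18  0.24 -0.09  0.24  0.37 -0.13] [ 0.44  2.26 -0.19]
```

```bash
cat > r.py <<'E'
from h import *
s=st();print("s",round((np.array(s["tool_pos"])-strike(0))@u,1),"dF",round(np.dot(s["contact_force"],u)+2.9,1))
E
python3 -m handwheel '[[1,0.06,-0.04,-0.19,0,0,0]]'>/dev/null;python3 r.py; python3 -m handwheel '[[1,0.034,-0.02,-0.055,0,0,0]]'>/dev/null;python3 r.py
```

```text
26.45 [514.8  73.8 146. ] [ 0.571  0.592 -0.45  -0.348] F [-1.9  0.5 -1.4] w 22.6
s -25.3 dF 2.8
26.55 [516.6  72.7 143.5] [ 0.571  0.592 -0.45  -0.347] F [-2.8  0.3 -0.4] w 22.1
s -28.2 dF 4.1
```

```bash
for i in 1 2; do python3 -m handwheel '[[1,0.034,0.004,-0.05,0,0,0]]'>/dev/null;python3 r.py;done
```

```text
26.65 [518.4  72.7 141.7] [ 0.571  0.592 -0.45  -0.347] F [-2.9  0.9 -1.9] w 22.4
s -30.8 dF 3.0
26.75 [520.2  72.9 139.7] [ 0.571  0.593 -0.449 -0.347] F [-3.3  0.7 -2.1] w 22.6
s -33.4 dF 3.0
```

```bash
python3 -m handwheel '[[1,0.034,0.004,-0.05,0,0,0]]'>/dev/null;python3 r.py
```

```text
26.85 [522.   73.3 137.7] [ 0.571  0.593 -0.449 -0.347] F [-6.1  2.1  0.8] w 22.0
s -36.2 dF 6.9
```

```bash
python3 -m handwheel '[[1,0.017,0.0,-0.028,0,0,0]]'>/dev/null;python3 r.py
```

```text
26.95 [523.   73.5 136.5] [ 0.571  0.593 -0.449 -0.347] F [-8.1  2.7  2.2] w 22.7
s -37.7 dF 9.2
```

```bash
python3 -m handwheel '[[1,0.017,0.0,-0.028,0,0,0]]'>/dev/null;python3 r.py
```

```text
27.05 [523.9  73.8 135.5] [ 0.571  0.593 -0.448 -0.347] F [-10.4   4.1   3.3] w 22.5
s -39.1 dF 11.3
```

```bash
python3 -m handwheel '[[1,0.014,0.0,-0.024,0,0,0],[1,0,0,0,0,0,0]]'>/dev/null;python3 r.py
```

```text
27.25 [524.4  74.3 134.7] [ 0.571  0.594 -0.448 -0.347] F [-9.7  2.3  3.9] w 22.8
s -40.0 dF 11.5
```

```bash
python3 -m handwheel '[[1,0.02,0.0,-0.03,0,0,0],[1,0,0,0,0,0,0]]'>/dev/null;python3 r.py
```

```text
27.45 [525.   74.8 133.8] [ 0.571  0.594 -0.447 -0.347] F [-11.3   3.1   3.4] w 22.7
s -41.1 dF 11.9
```

```bash
python3 -m handwheel '[[1,-0.137,-0.016,0.197,0,0,0],[1,-0.2,-0.02,0.3,0,0,0],[1,-0.25,-0.03,0.36,0,0,0],[1,-0.25,-0.03,0.4,0,0,0],[1,-0.1,0,0.5,0,0,0]]'|tail -2
python3 - <<'E'
from lsd import *
aim(a15,np.cross(my,a15),(508.5,-369.5,200))
s=get_image("scene");t=get_image("top");cv2.imwrite("pics/s10.png",s);cv2.imwrite("pics/t10.png",t)
a,b=cv2.imread("pics/s5.png"),s
r=(slice(275,312),slice(195,262));print("strip diff",(cv2.absdiff(a[r],b[r]).sum(2)>70).sum(),"punch diff",(cv2.absdiff(a[235:275,262:295],b[235:275,262:295]).sum(2)>70).sum())
rep=np.array(telemetry.read_state()["tool_pos"]);G=rep-29*a6
print([proj("scene",G+k*jy).round(1) for k in(20,120)])
h=cv2.cvtColor(b,cv2.COLOR_BGR2HSV);m=(h[...,1]>150)&(h[...,0]<18)&(h[...,2]>60)
for y in range(180,260,6):
    x=np.nonzero(m[y,300:390])[0]+300;print(y,(x.min(),x.max(),len(x)) if len(x) else None)
E
```

```text
contact_force: [1.6, 0.4, -3.4]
grip_width: 22.7
27.95 [474.8  67.8 221.1] [ 0.571  0.592 -0.45  -0.348] F [ 1.6  0.4 -3.4] w 22.7
shift/50 [ 0.67 -8.75 -0.42] turn/4 [ 0.35  9.04 -0.12] q [ 0.8  -0.23 -0.82  0.43 -0.81 -0.95]
strip diff 8 punch diff 0
[array([318.7, 216.8]), array([327.6, 246.2])]
180 (np.int64(371), np.int64(371), 1)
186 (np.int64(336), np.int64(337), 2)
192 (np.int64(334), np.int64(334), 1)
198 (np.int64(307), np.int64(307), 1)
204 (np.int64(319), np.int64(321), 3)
210 (np.int64(316), np.int64(324), 9)
216 (np.int64(309), np.int64(326), 15)
222 (np.int64(300), np.int64(328), 15)
228 (np.int64(317), np.int64(330), 14)
234 (np.int64(318), np.int64(332), 15)
240 (np.int64(320), np.int64(334), 15)
246 (np.int64(322), np.int64(335), 14)
252 (np.int64(327), np.int64(330), 4)
258 None
```

The strip is unmoved and the punch has sprung back. Now I return the mallet to its old spot.

```bash
cat >> h.py <<'E'
r35=Ro.from_rotvec(jy*np.radians(35));ap=r35.apply(a6);zp=r35.apply(z6)
def put(z): return np.array([510,-370,z])+29*ap
E
for i in 1 2 3; do python3 -m handwheel '[[1,0.04,-0.5,0.02,-0.06,0.55,0],[1,0.04,-0.5,0.02,-0.06,0.55,0],[1,0.04,-0.5,0.02,-0.06,0.55,0],[1,0.04,-0.5,0.02,-0.06,0.55,0],[1,0.04,-0.5,0.02,-0.06,0.55,0]]'|grep pos;done
python3 -c "
from h import *
aim(ap,zp,put(110))"
```

```text
tool_pos: [487.1, -55.6, 229.5]
tool_pos: [497.8, -187.4, 231.2]
tool_pos: [508.8, -319.9, 230.9]
29.55 [ 508.8 -319.9  230.9] [-0.423 -0.453  0.612  0.491] F [ 0.8  0.4 -3.1] w 21.9
shift/50 [-0.12 -1.08 -2.97] turn/4 [-0.35  0.38  0.15] q [-0.14  0.32 -0.07  0.14 -1.39  0.26]
```

```bash
python3 -m handwheel '[[1,-0.03,-0.4,-0.3,-0.1,0.1,0.05],[1,-0.03,-0.4,-0.6,-0.1,0.1,0.05],[1,-0.03,-0.28,-0.7,-0.1,0.1,0.05],[1,-0.03,0,-0.7,0,0.08,0],[1,0,0,-0.5,0,0,0]]'|grep pos;python3 -m handwheel '[[1,0,0,0,0,0,0],[1,0,0,0,0,0,0]]'|grep pos
python3 -c "
from h import *
aim(ap,zp,put(57))"
```

```text
tool_pos: [503.2, -381.1, 80.1]
tool_pos: [499.2, -380.6, 74.1]
30.25 [ 499.2 -380.6   74.1] [-0.416 -0.44   0.626  0.492] F [ 0.4  0.8 -2.3] w 22.5
shift/50 [ 0.08  0.13 -0.9 ] turn/4 [-0.05 -0.09  0.06] q [-0.22  0.48 -0.23  0.21 -1.09  0.27]
```

```bash
python3 -m handwheel '[[1,0.05,0.08,-0.4,-0.05,-0.09,0.06],[1,0.02,0.04,-0.3,0,0,0],[1,0,0,0,0,0,0]]'|grep -E "pos|force";python3 -m handwheel '[[1,0,0,-0.08,0,0,0],[1,0,0,0,0,0,0]]'|grep -E "pos|force"
python3 -c "
from h import *
aim(ap,zp,put(55))"
```

```text
tool_pos: [505.1, -375.2, 41.3]
contact_force: [-0.2, 0.7, -3.6]
tool_pos: [506.5, -375.6, 39.1]
contact_force: [0.5, 0.2, -3.7]
30.75 [ 506.5 -375.6   39.1] [-0.421 -0.443  0.626  0.485] F [ 0.5  0.2 -3.7] w 22.6
shift/50 [-0.07  0.04 -0.24] turn/4 [ 0.04  0.12 -0.04] q [-0.21  0.52 -0.27  0.22 -1.    0.24]
```

```bash
python3 -m handwheel '[[1,-0.03,0.0,-0.12,0.04,0.12,0],[1,0,0,0,0,0,0]]'|grep -E "pos|force"; for i in 1 2 3; do python3 -m handwheel '[[1,0,0,-0.05,0,0,0],[1,0,0,0,0,0,0]]'|grep -E "pos|force";done
```

```text
tool_pos: [505.8, -376.1, 34.3]
contact_force: [0.1, 0.3, -2.5]
tool_pos: [506.1, -376.3, 31.9]
contact_force: [0.1, -0.4, -3.1]
tool_pos: [506.3, -376.5, 29.5]
contact_force: [-0.2, 0.1, -2.6]
tool_pos: [506.7, -376.7, 27.5]
contact_force: [0.2, -0.3, -0.2]
```

```bash
python3 -m handwheel '[[1,0,0,-0.03,0,0,0],[1,0,0,0,0,0,0]]'|grep -E "pos|force"; python3 -m handwheel '[[0.3,0,0,0,0,0,0],[0.2,0,0,0,0,0,0],[0,0,0,0,0,0,0],[-0.5,0,0,0,0,0,0],[-1,0,0,0,0,0,0]]' 10|grep -E "pos|force|wid"; python3 -m handwheel '[[-1,0,0,0,0,0,0],[-1,0,0,0,0,0,0],[-1,0,0,0,0,0,0]]'|grep -E "pos|force|wid"
```

```text
tool_pos: [507.0, -377.0, 27.1]
contact_force: [0.2, -2.0, 0.1]
tool_pos: [507.8, -377.5, 27.3]
contact_force: [1.2, -0.2, -1.2]
grip_width: 53.8
tool_pos: [507.9, -377.5, 27.2]
contact_force: [0.2, 0.7, 0.3]
grip_width: 77.8
```

Released. I retreat along the tool axis (up, towards +x, slightly +y) and check.

```bash
python3 -m handwheel '[[-1,0.03,0.015,0.12,0,0,0],[-1,0.08,0.03,0.28,0,0,0],[-1,0.1,0.04,0.4,0,0,0],[-1,0.12,0.05,0.5,0,0,0],[-1,0.1,0.05,0.6,0,0,0]]'|grep -E "pos|force|wid"; for i in 1 2; do python3 -m handwheel '[[-1,-0.1,0.8,0.4,0,0,0],[-1,-0.1,0.8,0.2,0,0,0],[-1,-0.1,0.8,0,0,0,0],[-1,0,0,0,0,0,0]]'|grep -E "pos|force";done
python3 - <<'E'
from lsd import *
s=get_image("scene");t=get_image("top");cv2.imwrite("pics/s11.png",s);cv2.imwrite("pics/t11.png",t)
s0,t0,s5=cv2.imread("pics/scene0.png"),cv2.imread("pics/top0.png"),cv2.imread("pics/s5.png")
D=lambda a,b,x0,y0,x1,y1:int((cv2.absdiff(a[y0:y1,x0:x1],b[y0:y1,x0:x1]).sum(2)>70).sum())
print("strip scene vs placed",D(s,s5,195,275,262,312))
for n,b in dict(tin=(358,180,385,208),short=(290,165,317,186),nut=(195,243,210,256)).items():print(n,"top",D(t,t0,*b))
for n,b in dict(tin=(243,178,272,210),short=(216,226,244,250),nut=(320,314,337,330)).items():print(n,"scene",D(s,s0,*b))
h=lambda c:cv2.cvtColor(c.astype(np.uint8),cv2.COLOR_BGR2HSV).astype(int)
for n,i in(("before",t0),("after",t)):print("shaft",n,fit(i,"top",(312,214,368,240),lambda c:(h(c)[...,1]>145),55))
print("mallet scene diff",D(s,s0,275,160,310,225))
E
```

```text
tool_pos: [526.3, -366.9, 122.1]
contact_force: [1.1, 0.3, -0.2]
grip_width: 87.5
tool_pos: [514.2, -244.5, 159.8]
contact_force: [0.9, 0.0, 0.5]
tool_pos: [499.0, -120.1, 193.0]
contact_force: [-0.0, -0.3, 0.7]
strip scene vs placed 8
tin top 9
short top 7
nut top 5
tin scene 70
short scene 0
nut scene 18
shaft before [ 503.3 -332.4   23.8  165.3   97.7]
shaft after [ 510.3 -333.9   23.9  160.3   96.9]
mallet scene diff 407
```

```bash
python3 -m handwheel '[[-1,-0.2,0.8,0.6,0,0,0],[-1,-0.2,0.8,0.6,0,0,0],[-1,-0.2,0.8,0.2,0,0,0],[-1,-0.1,0.8,0,0,0,0],[-1,0,0,0,0,0,0]]'|grep -E "pos|force"
python3 - <<'E'
from h import *
s=get_image("scene");t=get_image("top");s0,t0=cv2.imread("pics/scene0.png"),cv2.imread("pics/top0.png")
g=lambda i,b:cv2.cvtColor(i,cv2.COLOR_BGR2GRAY)[b[1]:b[3],b[0]:b[2]]
for n,b0,b1 in(("tin",(240,174,274,212),(352,176,390,212)),("short",(214,222,246,252),(286,162,320,190)),("nut",(316,308,342,334),(192,238,214,260)),("mallet",(276,160,306,222),(340,208,402,242))):
  for v,a,c,(x0,y0,x1,y1) in(("scene",s,s0,b0),("top",t,t0,b1)):
    r=cv2.matchTemplate(g(a,(x0-8,y0-8,x1+8,y1+8)),g(c,(x0,y0,x1,y1)),cv2.TM_CCOEFF_NORMED);_,m,_,l=cv2.minMaxLoc(r);print(n,v,"shift px",l[0]-8,l[1]-8,round(m,2))
E
```

```text
tool_pos: [463.0, 35.1, 263.2]
contact_force: [0.0, -0.6, 0.0]
tin scene shift px 0 0 0.93
tin top shift px 0 0 0.99
short scene shift px 0 0 1.0
short top shift px 0 0 0.99
nut scene shift px 0 0 1.0
nut top shift px -8 1 0.46
mallet scene shift px -3 -1 0.67
mallet top shift px 1 -2 0.95
```

```bash
python3 -c "
from h import *
st();print(finish_job())"
```

```text
34.55 [463.1  32.6 263. ] [-0.423 -0.439  0.624  0.49 ] F [-0.2 -0.6 -0.3] w 87.5
the job is handed in; nothing more can be done
None
```

I laid the strip flat in the pin nest and let go. I then drove the punch down its slant with the mallet and stood the mallet back on the bench clear of the jig. The job was handed in at 34.6 s of the 58 s, with the arm clear; the hand-in gives no verdict.

**The blow**
- **Speed:** the first 25 mm or so went at about 0.1 m/s.
- **Bite:** I then pressed on in small steps. The force was flat at about 3 N down to roughly 33 mm, then rose about 1.5 N per mm to nearly 12 N and stayed above 11 N for about 0.4 s. That leaves an estimated 7 to 8 N on the wood, between the 5 N bite and the 16 N split, after about 4 N for the spring. The punch then sprang back.
- **Squareness:** the mallet sagged about 7° in the grip. I turned the wrist 6.5° to correct it, but the last edge check still hinted at about 3° of droop.

**Last checks**
- **Strip:** unchanged in the images since it was placed.
- **Bystanders:** the tin and the short block show no shift in either view. The nut shows none in the scene view; its last top-view match failed, probably because the arm was in the way, but a top-view comparison moments earlier showed no change there.
- **Mallet:** its shaft is within about 1 cm and 1° of where it started. Its last scene-view match was weaker (0.67, shifted 3 pixels).

**What went wrong on the way**
- The position reading turned out to be about 18 mm too far along the fingers, so the first strip grasps closed on nothing. I corrected for it from the pictures.
- The grip on the mallet shaft read about 22.5 mm where 28 mm was stated. It held, and I didn't find out why.

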